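# Shut the cell carrier's flap and hold the carrier up level

## Robot

A 7-joint arm with a two-finger parallel gripper is mounted at the origin on the work surface. World frame = base frame: x ahead of the robot, y to its left, z up, the work surface at z = 0. Lengths are in mm, angles in rad, forces in N, time in s.
With the tool pointing down it reaches from about 400 to 875 mm from the base axis. Payload 4.4 kg.
Tool frame: the origin (TCP) lies midway between the tips of the shut fingers; the grasp point (between the pads) lies 19 mm behind it (ctrl.grip_point_offset is the distance from the TCP to the grasp point, in mm); z points along the fingers, y is the line along which they close (so a half turn about z gives the same grasp; the last joint's range is limited). The gripper opens to 85 mm and grips with 20 to 120 N. Pads are 22 mm wide; open, the fingers measure 114 mm over their backs; the gripper's body (76 mm by 85 mm) begins 54 mm behind the grasp point. The pads swing forward as they close: fully open they stand 13 mm farther back than shut.
Start: joints at [1.098, 0.628, 0.038, 1.517, -0.027, 0.996, -0.02], TCP at [257.215, -596.957, 231.313] pointing down, gripper open.
Joint ranges: [-3.06, 3.06], [-0.37, 2.12], [-1.25, 1.32], [0.18, 2.47], [-1.1, 4.24], [0.23, 1.98], [-2.94, 2.94]. Speed limits (rad/s): [2.57, 2.57, 3.14, 3.14, 3.14, 3.14, 3.14].

## Interface

Orientations are given as [roll, pitch, yaw] about the fixed x, y, z axes, in that order (R = Rz(yaw) Ry(pitch) Rx(roll)).
In Python, from cell import ctrl, order, status, get_image, calibration gives the robot as it stands (ctrl), with the cameras as plain functions, the job (order) and the readings (status).
- The arm moves only by the tool send_path, called by a JSON object that holds its "method" and its "body", one argument or row to a line. Schema: {"type":"object","properties":{"motion":{"type":"array","items":{"type":"array","items":{"type":"number"},"minItems":7,"maxItems":7},"minItems":1,"maxItems":12},"only":{"type":"string"},"quiet":{"type":"boolean"},"lines":{"type":"string"}},"required":["motion"],"additionalProperties":false}. motion is a list of rows, 1 to 12 of them, each of 7 numbers: dx, dy, dz in normalised numbers (1 is 250 mm), then a rotation vector rx, ry, rz in a scale on which 1.0 is 2 pi rad, then the finger opening in mm; each row shifts and turns the commanded pose from where the row before left it, along the tool's axes as they then stand; what a row does not reach is not made up. A row lasts 1/10 s, in which the tool goes at most 50 mm and 0.15 rad, less where a joint would pass 70% of its speed; a pose out of reach is approached as far as the arm can. The fingers move at their own pace and stop on an object; the grip force is fixed at half the most. Time passes only in rows, so rows that do not move let the fingers close. The tool returns the time, the measured TCP pose, the force, the opening and the grip force at its end. only (a regular expression) keeps the lines of the reply that match it, lines (a string "A,B") keeps lines A to B, and quiet returns only ok. A shift or turn number past 1, either way, is cut back to 1. Input that does not fit is refused with a message, and nothing moves.
- status.read_state(): the state, without advancing time (a new reading comes with each control period).
- get_image(name): name is "scene" or "top"; returns the picture (480x640x3 uint8, blue, green, red); there is no depth.
- calibration(name): a dict with "fx", "fy", "cx", "cy" (pixels), "rvec" (rotation vector, rad) and "tvec" (3), from world to camera coordinates, as OpenCV has them. Camera axes: x right, y down, z forward; pixel columns grow to the right and rows downward; lengths in mm; the calibration is good to about 2 mm. A picture is of the moment at which its call begins. calibration takes no time and is no camera call.
- order.finish_job(): hands the job in; it is judged then, once.
The state is a dict: "clock": time; "qpos": joint angles; "qd": joint speeds; "tau": joint torques, N m; "eef_pos": TCP position; "tool_rot": TCP orientation; "force": force on the tool from outside, world axes, zero at the start; "torque": the same for the moment, N m; "width": finger opening in mm; "gripper_force": force on a finger pad.
Only numpy, scipy, OpenCV 4.12 (cv2) and the standard library are available. Lean on these libraries where they do the work, as an engineer would, in place of code of your own. Each camera call takes 0.05 s, during which the arm holds its last target. There are 200 camera calls.

## Task

Swing the open flap of the battery-cell carrier fully shut, so that its tab drops behind the rim, while the carrier stands in its dock; then take the carrier by its bar handle, lift it straight up out of the dock and hold it still and level in the air, at least 10 cm higher than it stood. The program finishes while the robot is still holding it there: do not put it down or let go. Do not tip the carrier, and leave the other things on the bench where they are.

Things in the scene. Friction and masses are not known exactly. Their poses are not given: they have to be found in the camera images.
- carrier: loose grey plastic box for battery cells, 200 (its x) x 140 (its y) x 75 mm high, about 0.7 kg with the cells fixed in it, balanced about its middle. Origin: centre of its underside; z up. Its -x half is covered by a fixed cover (top at 80 mm); its +x half is covered by the flap when shut. It stands in the dock, underside 10 mm above the bench.
- handle: black bar handle fixed on the carrier's middle. Origin on the carrier's axis, 75 mm above its underside, axes as the carrier's. Bar along y, 112 mm long, 20 mm wide (x), 18 mm high, centre 50 mm above this origin; 12 mm posts at y = +-50 mm; 36 mm free height under the bar, 88 mm free between the posts. The open flap blocks a gripper on the bar's +x side.
- flap (a joint): opening angle of the carrier's flap, rad: 0 fully shut (level, a firm stop), up to 1.5 (nearly upright, close to the handle). The starts are 1.0 to 1.4. A stiff friction hinge: it stays where it is left and must be pushed all the way (about 0.5 to 1 N at its edge).
- flap_hinge (a point): point on the flap's hinge axis, which runs along the carrier's y; in the carrier's frame at x = 22, y = 0, z = 75 mm.
- flap_edge (a point): point on the flap's upper (when shut) face, 68 mm from the hinge. Grey flap 140 mm wide along the hinge, 78 mm long, 5 mm thick. Open, this face looks to the handle; shut, it looks up, this point 80 mm above the carrier's underside and 90 mm out in its +x. A tab 12 mm deep, 60 mm wide, on the other face drops inside the carrier's wall.
- dock: fixed aluminium plate, 250 x 190 x 10 mm, with low black corner guides 22 mm high around the carrier with about 5 mm play. Origin: centre of its underside, on the bench; axes as the carrier's at the start to within 0.03 rad.
- big_cell: bystander: loose bare metal battery cell standing upright, 46 mm across, 80 mm high, on the bench beside the dock. Origin: centre of its underside.
- tape_roll: bystander: loose roll of tape lying flat, 90 mm across, 25 mm high. Origin: centre of its underside.
- driver: bystander: loose screwdriver lying on the bench near the dock. Origin: its underside near the middle.

How it is judged (in metres and radians):
On the way, in this order (a step that is already met when the one before it is completed fails the run):
1. the flap is fully shut while the carrier stands in the dock (value of joint flap below 0.06 rad and z of carrier in the frame of dock below 0.02 m), for 0.2 s.
2. the carrier is lifted by its handle, flap shut (z of carrier in the frame of dock above 0.1 m and angle between carrier's own z axis and vertical below 0.12 rad and value of joint flap below 0.06 rad and contact force between handle and the fingers above 2 N), for 0.2 s.
At the end, for the whole second after the job is handed in: The fingers hold the handle (over 2 N), carrier raised over 90 mm from where it stood, off the dock, level within 0.12 rad, still (under 0.03 m/s, 0.15 rad/s), flap shut within 0.06 rad, bystanders within 20 mm of their start (all of step 2 and linear speed of carrier below 0.03 m/s and angular speed of carrier below 0.15 rad/s and contact force between carrier and dock below 0.3 N and distance of each of big_cell, tape_roll, driver from where it was at the start of the episode below 0.02 m); the arm keeps its last pose, push and grip.
It fails at once if the carrier is tipped by more than 0.35 rad (angle between carrier's own z axis and vertical above 0.35 rad).
It fails at once if the carrier is lifted with its flap open (z of carrier in the frame of dock above 0.04 m and value of joint flap above 0.15 rad).
It fails at once if a bystander is moved by more than 30 mm (distance of any of big_cell, tape_roll, driver from where it was at the start of the episode above 0.03 m).
It also fails if it takes over 54 s, if anything falls off the work surface, if the arm or the gripper's body presses on something with over 40 N, if the wrist force passes 120 N, or if a joint passes its speed limit or range.

## Working session

There is one attempt and no reset: what is moved stays moved. The work goes in short steps, Python scripts to look and compute and a tool call to move; the robot and the scene stay as the last step left them, time stands still between calls to the robot, and variables do not carry over. Pictures are saved under pics/ and viewed, at most 10 in all, crops included, and the job is handed in when it is done.

```bash
ls; mkdir -p pics; python3 - <<'E'
from cell import ctrl, order, status, get_image, calibration
import cv2
for n in("scene","top"):
    cv2.imwrite(f"pics/{n}0.png",get_image(n)); print(calibration(n))
print(status.read_state())
E
```

```text
cell.py
pics
{'fx': 481.20869073814, 'fy': 481.20869073814, 'cx': 321.5027869914767, 'cy': 233.73769525856724, 'rvec': array([ 1.89178865,  1.34887507, -0.65572226]), 'tvec': array([-255.4275669 , -256.5371884 , 1310.93947088])}
{'fx': 464.95871711044725, 'fy': 464.95871711044725, 'cx': 319.75453560467884, 'cy': 245.91210529749225, 'rvec': array([ 2.22464044, -2.19308718,  0.09110738]), 'tvec': array([ 54.86825418, 602.32046826, 902.71281655])}
{'clock': 0.1, 'qpos': array([ 1.09820166,  0.62925108,  0.03849491,  1.51826349, -0.02700369,
        0.99627637, -0.01999666]), 'qd': array([ 2.87914320e-04, -1.58839528e-04,  4.32995499e-04, -1.39216031e-03,
        3.01355505e-04, -2.06482482e-05, -6.08528629e-04]), 'tau': array([ 3.37327183e-03, -5.64528465e+01,  1.23036012e+00, -1.93972260e+01,
        1.12508802e-02,  5.42510912e-03,  4.69385554e-05]), 'eef_pos': array([ 256.96916508, -596.45102655,  230.48504848]), 'tool_rot': array([-3.13991423e+00,  4.28366585e-05,  4.06755569e-01]), 'force': array([-0.45944614, -0.34963673, -0.63520205]), 'torque': array([-0.0147391 ,  0.02240828,  0.03362499]), 'gripper_force': 0.0, 'width': 85.2766211085374}
```

View pics/scene0.png

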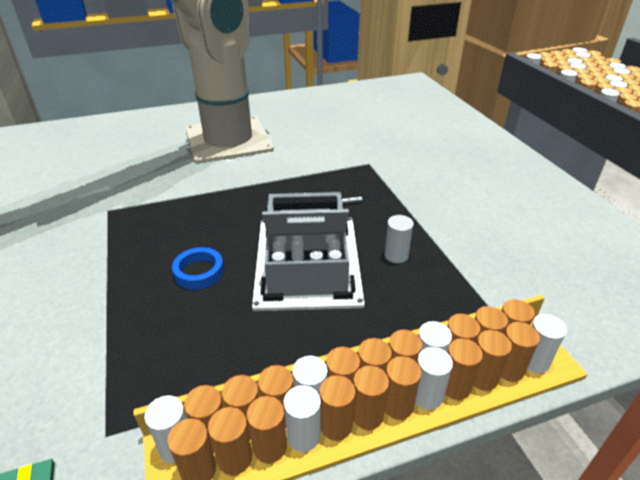

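View pics/top0.png

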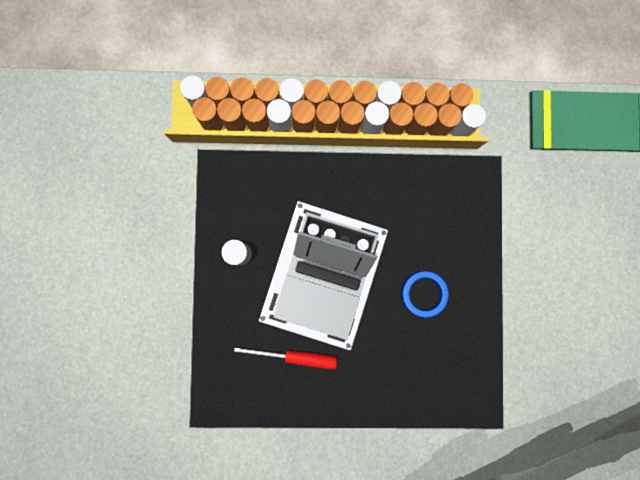

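The top view shows the dock corners near (299,202), (387,231), (351,349), (261,321). The flap is at about (338,252) and the handle bar at about (328,276). The cell is at (236,252), the tape at (425,294), and the driver at (300,357). I'll zoom in for more precision.

```bash
python3 - <<'E'
import cv2
a=cv2.imread("pics/top0.png")[195:355,230:400]; b=cv2.imread("pics/scene0.png")[180:320,240:420]
cv2.imwrite("pics/a.png",cv2.resize(a,None,fx=3.5,fy=3.5,interpolation=cv2.INTER_CUBIC))
cv2.imwrite("pics/b.png",cv2.resize(b,None,fx=4,fy=4,interpolation=cv2.INTER_CUBIC))
E
cat > h.py <<'E'
import numpy as np, cv2
from scipy.spatial.transform import Rotation as Ro
from cell import ctrl, order, status, get_image, calibration
def cal(n):
    c=calibration(n); return np.array([[c['fx'],0,c['cx']],[0,c['fy'],c['cy']],[0,0,1]]),c['rvec'],c['tvec']
def proj(n,P):
    K,r,t=cal(n); return cv2.projectPoints(np.array(P,float).reshape(-1,3),r,t,K,None)[0][:,0]
def onplane(n,uv,z):
    K,r,t=cal(n); R=cv2.Rodrigues(r)[0]; C=-R.T@t
    d=(R.T@np.linalg.inv(K)@np.c_[np.array(uv,float).reshape(-1,2),np.ones(np.size(uv)//2)].T).T
    return C+d*((z-C[2])/d[:,2])[:,None]
def tool():
    s=status.read_state(); return s,s['eef_pos'],Ro.from_euler('xyz',s['tool_rot'])
E
python3 - <<'E'
from h import *
p=onplane("top",[(299,202),(387,231),(351,349),(261,321)],10);print(p.round(1),p.mean(0))
print(np.diff(p,axis=0))
print(onplane("top",[(236,252)],80),onplane("top",[(425,294)],20),onplane("top",[(236,350),(336,363)],10))
E
```

```text
[[688.7 105.9  10. ]
 [633.6 -70.6  10. ]
 [399.8  -0.9  10. ]
 [452.6 176.6  10. ]] [543.66370903  52.74084994  10.        ]
[[ -55.11830864 -176.44651301    0.        ]
 [-233.80804314   69.73417997    0.        ]
 [  52.83223295  177.41431238    0.        ]]
[[584.61267055 217.92895257  80.        ]] [[ 509.68022504 -144.62092226   20.        ]] [[395.93345249 224.0396804   10.        ]
 [372.35341153  28.35395452  10.        ]]
```

View pics/a.png

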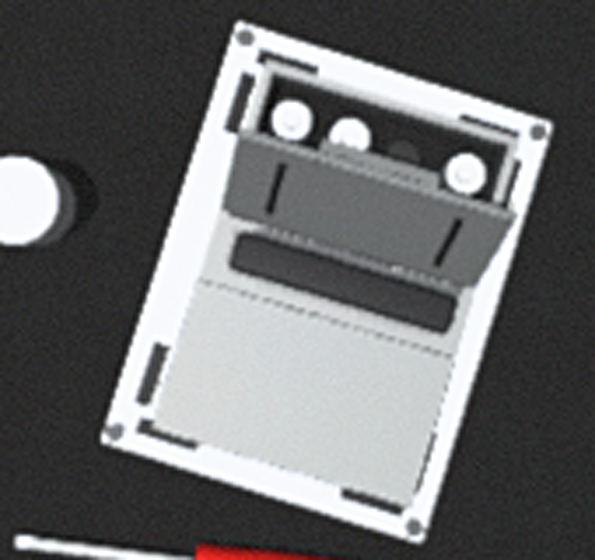

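View pics/b.png

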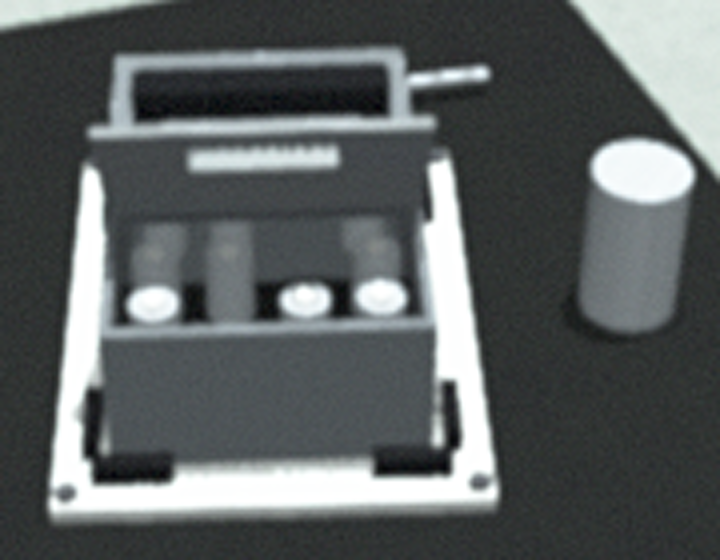

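```bash
cat > fit.py <<'E'
from h import *
from scipy.optimize import least_squares
T=lambda p:np.array(p)/3.5+[230,195]
S=lambda p:np.array(p)/4+[240,180]
def fl(r,off,a,y): return (22+r*np.cos(a)-off*np.sin(a),y,75+r*np.sin(a)+off*np.cos(a))
def pts(a):
    return dict(top=[(fl(78,5,a,70),T((243,143))),(fl(78,5,a,-70),T((512,214))),
      ((-10,56,134),T((231,268))),((-10,-56,134),T((446,333))),((10,56,134),T((237,232))),((10,-56,134),T((458,295)))],
     scene=[(fl(78,0,a,-70),S((88,137))),(fl(78,0,a,70),S((436,129))),
      ((100,-70,75),S((103,335))),((100,70,75),S((437,325)))])
def w(p,P):
    return Ro.from_euler('z',p[2]).apply(P)+[p[0],p[1],10]
def res(p):
    d=pts(p[3]); return np.concatenate([(proj(n,w(p,[q[0] for q in d[n]]))-np.array([q[1] for q in d[n]])).ravel() for n in d])
if __name__=="__main__":
    s=least_squares(res,[544,53,0.3,1.2],x_scale=[10,10,.1,.1]); print(s.x,s.fun.reshape(-1,2).round(1))
    D=lambda p:(proj("top",Ro.from_euler('z',p[2]).apply([(125,95,10),(125,-95,10),(-125,-95,10),(-125,95,10)])+[p[0],p[1],0])-T([(240,20),(553,122),(422,542),(103,440)])).ravel()
    d=least_squares(D,[544,53,-.3],x_scale=[10,10,.1]);print("dock",d.x,d.fun.round(1))
    K,r,t=cal("top");print("C",-cv2.Rodrigues(r)[0].T@t)
    s_,e,R=tool();print(e,R.as_matrix().round(3))
E
python3 fit.py
```

```text
[ 5.44465454e+02  5.20124654e+01 -2.70564498e-01  1.09256645e+00] [[-2.  -2.7]
 [ 1.5  0.6]
 [-1.1  0.5]
 [ 1.   0.5]
 [ 0.5 -0.6]
 [ 0.9 -0. ]
 [ 0.4 -0.3]
 [-0.1 -1.4]
 [-1.  -0.2]
 [ 0.9 -1.2]]
dock [ 5.44619368e+02  5.34275922e+01 -2.97206444e-01] [-0.5 -0.4  0.7 -0.2  0.4  0.4 -0.6  0.1]
C [552.84049898  90.31279158 931.0756593 ]
[ 256.96916508 -596.45102655  230.48504848] [[ 0.918  0.396 -0.001]
 [ 0.396 -0.918  0.002]
 [-0.    -0.002 -1.   ]]
```

The manual's scale: shifts go in shares of 250 mm and turns go in shares of 2 pi rad. Converting my numbers, -0.1475 rad is -0.0235.

{"method": "send_path", "body": {
  "motion": [
    [0,0,0,0,0,-0.0235,0],
    [0,0,0,0,0,-0.0235,0],
    [0,0,0,0,0,-0.0235,0],
    [0,0,0,0,0,-0.0235,0],
    [0,0,0,0,0,-0.0235,0],
    [0,0,0,0,0,-0.0235,0]
  ]
}}

```text
clock: 0.7
eef_pos: [257.0, -596.6, 230.7]
tool_rot: [-3.141, -0.001, 1.298]
force: [0.2, 0.8, 0.2]
width: 0.1
gripper_force: 0.0
```

```bash
cat > go.py <<'E'
# usage: go.py cx cy wz : tool-frame displacement to a point given in carrier xy, world z
import sys
from h import *
CX,CY,YAW=544.5,52.5,-0.28
s,e,R=tool()
x,y,z=map(float,sys.argv[1:4])
c=Ro.from_euler('z',YAW)
W=c.apply([x,y,0])+[CX,CY,z]
print("tool d",R.inv().apply(W-e).round(1),"now carrier",c.inv().apply(e-[CX,CY,0]).round(1))
# level tool with y along the carrier's x
yx=c.apply([1,0,0]); Rt=Ro.from_matrix(np.c_[np.cross(yx,[0,0,-1]),yx,[0,0,-1]])
print("rot",(R.inv()*Rt).as_rotvec().round(4),"F",s['force'].round(1),"w",round(s['width'],1),"g",round(s['gripper_force'],1),"t",round(s['clock'],2))
E
python3 go.py 33 0 230
```

```text
tool d [702.4 134.9   1.2] now carrier [ -97.  -703.3  230.7]
rot [-0.0008 -0.0008  0.007 ] F [0.2 0.8 0.2] w 0.1 g 0.0 t 0.7
```

Scaled: 44 mm is 0.176, 40 mm is 0.16.

{"method": "send_path", "body": {
  "motion": [
    [0.08,0.016,0,0,0,0,0],
    [0.16,0.032,0,0,0,0,0],
    [0.176,0.032,0,0,0,0,0],
    [0.176,0.032,0,0,0,0,0],
    [0.176,0.032,0,0,0,0,0],
    [0.176,0.032,0,0,0,0,0],
    [0.176,0.032,0,0,0,0,0],
    [0.176,0.032,0,0,0,0,0],
    [0.176,0.032,0,0,0,0,0],
    [0.176,0.032,0,0,0,0,0],
    [0.176,0.032,0,0,0,0,0],
    [0.176,0.032,0,0,0,0,0]
  ]
}}

```text
clock: 1.9
eef_pos: [483.7, -140.0, 231.2]
tool_rot: [-3.141, 0.0, 1.292]
force: [0.4, 0.0, 0.2]
width: -0.3
gripper_force: 0.0
```

{"method": "send_path", "body": {
  "motion": [
    [0.176,0.036,0,0,0,0,0],
    [0.176,0.036,0,0,0,0,0],
    [0.176,0.036,0,0,0,0,0],
    [0.16,0.032,0,0,0,0,0],
    [0.08,0.016,0,0,0,0,0],
    [0.036,0.004,0,0,0,0.0011,0],
    [0,0,0,0,0,0,0],
    [0,0,0,0,0,0,0]
  ]
}}

```text
clock: 2.7
eef_pos: [576.4, 38.7, 231.0]
tool_rot: [-3.141, 0.002, 1.283]
force: [-0.6, -0.7, -0.4]
width: -0.2
gripper_force: 0.0
```

```bash
python3 go.py 33 0 165; python3 - <<'E'
from h import *
a=get_image("scene")[80:320,200:440]; b=get_image("top")[180:360,220:400]
cv2.imwrite("pics/c.png",np.hstack([cv2.resize(a,(400,400)),cv2.resize(b,(400,400))]))
E
```

```text
tool d [ 4.5 -1.5 66. ] now carrier [ 34.5  -4.4 231. ]
rot [-0.0008  0.0018 -0.0077] F [-0.6 -0.7 -0.4] w -0.2 g 0.0 t 2.7
```

View pics/c.png

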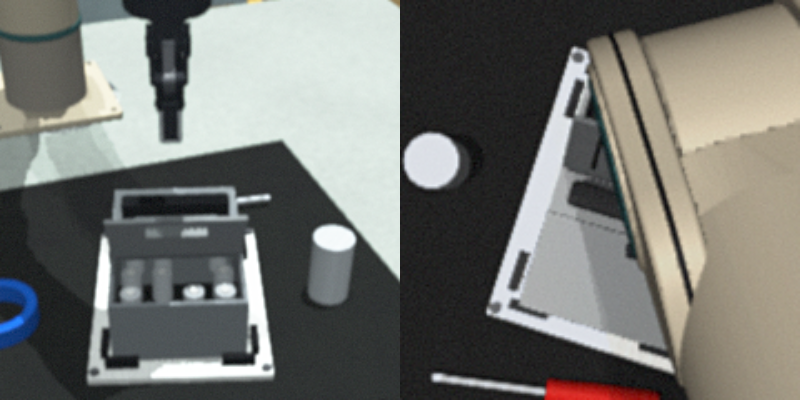

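The closed fingers are above the middle of the handle and flap, and the flap is still open. I'll go down just inside its edge.

Scaled: 25 mm is 0.1, 20 mm is 0.08.

{"method": "send_path", "body": {
  "motion": [
    [0.018,-0.006,0.08,0,0,0,0],
    [0,0,0.1,0,0,0,0],
    [0,0,0.08,0,0,0,0],
    [0,0,0.04,0,0,0,0],
    [0,0,0.016,0,0,0,0],
    [0,0,0,0,0,0,0],
    [0,0,0,0,0,0,0]
  ]
}}

```text
clock: 3.5
eef_pos: [577.7, 45.1, 153.2]
tool_rot: [3.14, -0.001, 1.284]
force: [0.0, -0.2, -0.2]
width: 0.3
gripper_force: 0.0
```

```bash
python3 go.py 33 0 150
python3 - <<'E'
import numpy as np
for a in np.arange(1.0,-.1,-.1): print(round(a,1),round(22+64*np.cos(a)-5*np.sin(a)-14.5,1),round(85+64*np.sin(a)+5*np.cos(a),1))
E
```

```text
tool d [-2.1 -0.9  3.2] now carrier [ 33.9   2.1 153.2]
rot [ 0.0016 -0.0006 -0.0065] F [ 0.  -0.2 -0.2] w 0.3 g 0.0 t 3.5
1.0 37.9 141.6
0.9 43.4 138.2
0.8 48.5 134.4
0.7 53.2 130.1
0.6 57.5 125.3
0.5 61.3 120.1
0.4 64.5 114.5
0.3 67.2 108.7
0.2 69.2 102.6
0.1 70.7 96.4
0.0 71.5 90.0
```

Scaled: 6 mm is 0.024, 5.5 mm is 0.022.

{"method": "send_path", "body": {
  "motion": [
    [-0.008,0.008,0.02,0,0,0,0],
    [0,0.008,0.02,0,0,0,0],
    [0,0.022,0.02,0,0,0,0],
    [0,0.02,0.016,0,0,0,0],
    [0,0.02,0.016,0,0,0,0],
    [0,0.018,0.02,0,0,0,0],
    [0,0.016,0.02,0,0,0,0],
    [0,0.014,0.024,0,0,0,0],
    [0,0.012,0.024,0,0,0,0],
    [0,0.01,0.024,0,0,0,0],
    [0,0,0,0,0,0,0],
    [0,0,0,0,0,0,0]
  ]
}}

```text
clock: 4.7
eef_pos: [611.6, 33.0, 101.0]
tool_rot: [-3.141, 0.0, 1.285]
force: [0.4, 0.5, -0.3]
width: -0.1
gripper_force: 0.0
```

```bash
python3 go.py 73 0 90; python3 - <<'E'
from h import *
a=get_image("scene")[120:320,220:420]
cv2.imwrite("pics/d.png",cv2.resize(a,(500,500)))
E
```

```text
tool d [ 0.2  3.1 11. ] now carrier [ 69.9  -0.2 101. ]
rot [-0.0007  0.0002 -0.006 ] F [ 0.4  0.5 -0.3] w -0.1 g 0.0 t 4.7
```

View pics/d.png

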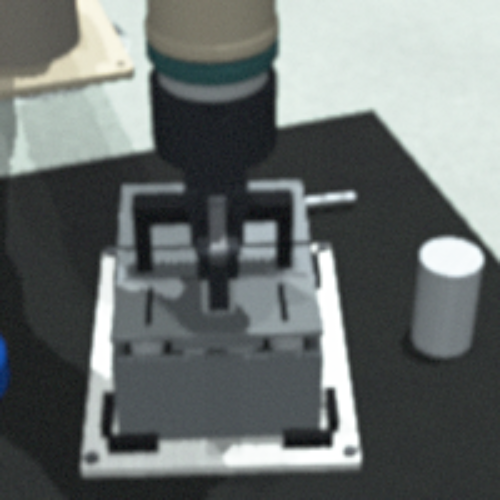

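The flap is nearly shut, with a small gap left above the wall at about (225,345). I'll press down and watch the force.

Scaled: 4 mm is 0.016, 3 mm is 0.012.

{"method": "send_path", "body": {
  "motion": [
    [0,0.016,0.012,0,0,0,0],
    [0,0.012,0.012,0,0,0,0],
    [0,0.012,0.012,0,0,0,0],
    [0,0,0.008,0,0,0,0],
    [0,0,0.004,0,0,0,0],
    [0,0,0,0,0,0,0],
    [0,0,0,0,0,0,0]
  ]
}}

```text
clock: 5.45
eef_pos: [622.1, 29.8, 90.1]
tool_rot: [3.14, -0.0, 1.285]
force: [0.1, -1.3, 5.6]
width: 0.0
gripper_force: 2.7
```

{"method": "send_path", "body": {
  "motion": [
    [0,0,0.004,0,0,0,0],
    [0,0,0.004,0,0,0,0],
    [0,0,0,0,0,0,0]
  ]
}}

```text
clock: 5.75
eef_pos: [622.2, 29.9, 89.8]
tool_rot: [3.14, 0.0, 1.285]
force: [-3.8, -1.1, 17.0]
width: -0.1
gripper_force: 8.6
```

```bash
python3 go.py 79 0 90
```

```text
tool d [ 0.2 -1.9 -0.2] now carrier [80.9 -0.3 89.8]
rot [ 0.002   0.0001 -0.0062] F [-3.8 -1.1 17. ] w -0.1 g 8.6 t 5.75
```

Scaled: -40 mm is -0.16, -35 mm is -0.14, -0.006 rad is -0.001.

{"method": "send_path", "body": {
  "motion": [
    [0,0,-0.02,0,0,0,0],
    [0,0,-0.08,0,0,0,0],
    [0,0,-0.14,0,0,0,0],
    [0,0,-0.16,0,0,0,0],
    [0,0,-0.08,0,0,0,40],
    [0,-0.08,0,0,0,-0.001,85],
    [0,-0.12,0,0,0,0,85],
    [0,-0.08,0,0,0,0,85],
    [0,-0.04,0,0,0,0,85],
    [0,0,0,0,0,0,85],
    [0,0,0,0,0,0,85]
  ]
}}

```text
clock: 6.85
eef_pos: [545.8, 52.1, 207.4]
tool_rot: [3.14, -0.0, 1.29]
force: [-0.6, -0.1, -0.2]
width: 84.8
gripper_force: 0.0
```

```bash
python3 go.py 0 0 170; python3 - <<'E'
from h import *
a=get_image("scene"); b=get_image("top")
cv2.imwrite("pics/e_s.png",a);cv2.imwrite("pics/e_t.png",b)
cv2.imwrite("pics/e.png",np.hstack([cv2.resize(a[120:320,240:380],(420,600)),cv2.resize(b[190:360,250:365],(380,600))]))
E
```

```text
tool d [ 0.  -1.4 37.4] now carrier [  1.4  -0.  207.4]
rot [ 0.0013 -0.0004 -0.0004] F [-0.6 -0.1 -0.2] w 84.8 g 0.0 t 6.85
```

View pics/e.png

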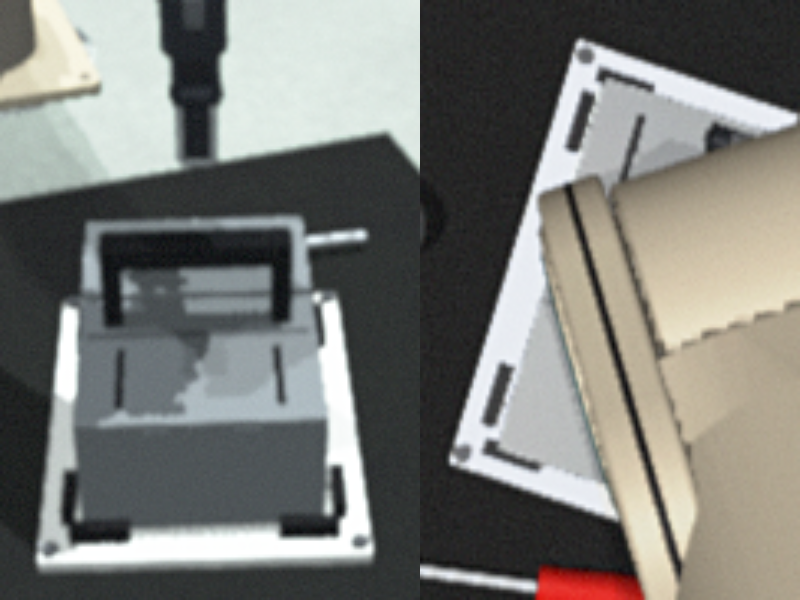

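The flap is flush shut; the bar's top edge runs from about (102,237) to (303,235) in the crop. Next I'll compare this with the pose I've been using.

```bash
python3 - <<'E'
from fit import *
for p in ([544.5,52.5,-.28],[544.5,52.5,-.295]):
    print(((proj("scene",w(p,[(-10,-56,134),(-10,56,134),(10,-56,116),(10,56,116),(100,-70,80),(100,70,80)]))-[240,120])*3).round(0).tolist())
E
```

```text
[[98.0, 226.0], [291.0, 221.0], [99.0, 272.0], [293.0, 266.0], [73.0, 423.0], [330.0, 414.0]]
[[98.0, 225.0], [291.0, 221.0], [99.0, 271.0], [293.0, 267.0], [70.0, 422.0], [327.0, 415.0]]
```

Scaled: 25 mm is 0.1, 20 mm is 0.08.

{"method": "send_path", "body": {
  "motion": [
    [0,0.004,0.08,0,0,0,85],
    [0,0,0.1,0,0,0,85],
    [0,0,0.1,0,0,0,85],
    [0,0,0.06,0,0,0,85],
    [0,0,0.032,0,0,0,85],
    [0,0,0,0,0,0,85],
    [0,0,0,0,0,0,50],
    [0,0,0,0,0,0,40],
    [0,0,0,0,0,0,34],
    [0,0,0,0,0,0,30],
    [0,0,0,0,0,0,27],
    [0,0,0,0,0,0,25]
  ]
}}

```text
clock: 8.15
eef_pos: [545.7, 52.1, 114.5]
tool_rot: [3.141, -0.0, 1.291]
force: [-0.0, 0.2, -0.3]
width: 24.8
gripper_force: 0.0
```

```bash
python3 go.py 0 0 113
```

```text
tool d [ 0.  -1.3  1.5] now carrier [  1.3  -0.  114.5]
rot [ 0.0003 -0.0001 -0.    ] F [-0.   0.2 -0.3] w 24.8 g 0.0 t 8.15
```

{"method": "send_path", "body": {
  "motion": [
    [0,0,0,0,0,0,23],
    [0,0,0,0,0,0,20],
    [0,0,0,0,0,0,17],
    [0,0,0,0,0,0,10],
    [0,0,0,0,0,0,0],
    [0,0,0,0,0,0,0],
    [0,0,0,0,0,0,0],
    [0,0,0,0,0,0,0]
  ]
}}

```text
clock: 8.95
eef_pos: [546.0, 52.0, 114.6]
tool_rot: [3.141, -0.0, 1.291]
force: [0.8, -0.4, 5.6]
width: 19.3
gripper_force: 59.8
```

```bash
python3 go.py 0 0 113
```

```text
tool d [ 0.1 -1.6  1.6] now carrier [ 1.600e+00 -1.000e-01  1.146e+02]
rot [ 0.0008 -0.0002 -0.0002] F [ 0.8 -0.4  5.6] w 19.3 g 59.8 t 8.95
```

The bar is gripped at about 60 N, and the opening of 19.3 mm matches its width. I'll lift gently, straight up, by about 125 mm.

Scaled: -15 mm is -0.06, -12 mm is -0.048.

{"method": "send_path", "body": {
  "motion": [
    [0,0,-0.008,0,0,0,0],
    [0,0,-0.02,0,0,0,0],
    [0,0,-0.032,0,0,0,0],
    [0,0,-0.048,0,0,0,0],
    [0,0,-0.06,0,0,0,0],
    [0,0,-0.06,0,0,0,0],
    [0,0,-0.06,0,0,0,0],
    [0,0,-0.06,0,0,0,0],
    [0,0,-0.06,0,0,0,0],
    [0,0,-0.048,0,0,0,0],
    [0,0,-0.032,0,0,0,0],
    [0,0,-0.016,0,0,0,0]
  ]
}}

```text
clock: 10.15
eef_pos: [545.8, 52.1, 241.3]
tool_rot: [3.141, -0.0, 1.291]
force: [-0.4, 1.3, -7.1]
width: 19.1
gripper_force: 58.9
```

{"method": "send_path", "body": {
  "motion": [
    [0,0,-0.008,0,0,0,0],
    [0,0,0,0,0,0,0],
    [0,0,0,0,0,0,0],
    [0,0,0,0,0,0,0],
    [0,0,0,0,0,0,0],
    [0,0,0,0,0,0,0],
    [0,0,0,0,0,0,0],
    [0,0,0,0,0,0,0]
  ]
}}

```text
clock: 10.95
eef_pos: [545.6, 52.1, 242.3]
tool_rot: [-3.142, 0.0, 1.291]
force: [0.2, 0.6, -7.0]
width: 19.1
gripper_force: 58.9
```

```bash
python3 - <<'E'
from h import *
cv2.imwrite("pics/f.png",get_image("scene"))
E
```

```text
(no output)
```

View pics/f.png

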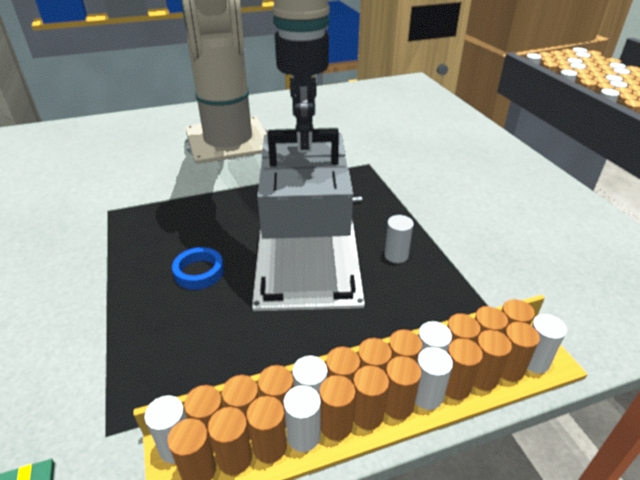

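The carrier at (305,190) hangs level with its flap shut, about 128 mm above where it stood. The cell (398,240) and tape (198,267) haven't moved, and the driver's shaft is where it was. I'll hand it in.

```bash
python3 -c "
from cell import ctrl, order, status, get_image, calibration
print(order.finish_job())"
```

```text
the job is handed in; nothing more can be done
None
```

I shut the flap, lifted the carrier by its bar handle about 128 mm straight up, and handed the job in while still holding it level (grip about 59 N, clock about 11 s); the judge's verdict was not shown.

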